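Find the unbolted leaf of the parts cupboard and swing it wide open

ROBOT

A 6-joint arm with a two-finger parallel gripper is mounted at the origin on the work surface; the furniture and walls round the work are solid. World frame = base frame: x ahead of the robot, y to its left, z up, the work surface at z = 0. Lengths are in m, angles in rad, forces in N, time in s.
With the tool pointing down it reaches from about 0.3 to 0.775 m from the base axis. Payload 14.6 kg.
Tool frame: the origin (TCP) lies on the centre line of the jaws, within the pads' length; the fingertips stand ctrl.tcp_to_tips ahead of it and the grasp point (between the pads) lies 2 mm behind it (ctrl.tcp_to_tips is the distance from the TCP to the fingertips, in m); z points along the fingers, y is the line along which they close (so a half turn about z gives the same grasp; the last joint's range is limited). The gripper opens to 94 mm and grips with 3 to 60 N. Pads are 16 mm wide; open, the fingers measure 119 mm over their backs; the gripper's body (75 mm by 177 mm) begins 78 mm behind the grasp point.
Start: joints at [1.048, 0.3, 1.521, -0, 1.321, -0.067], TCP at [0.242, 0.494, 0.222] pointing down, gripper open.
Joint ranges: [-3.03, 3.03], [-0.79, 2.21], [0.23, 2.52], [-1.04, 4.18], [0, 3.07], [-2.55, 2.55]. Speed limits (rad/s): [2.22, 2.22, 2.57, 3.14, 3.14, 3.14].

INTERFACE

Orientations are given as [roll, pitch, yaw] about the fixed x, y, z axes, in that order (R = Rz(yaw) Ry(pitch) Rx(roll)).
In Python, from station import telemetry, viewer, hand_in, ctrl gives the robot as it stands.
- The arm moves only by the tool step_arm, never from a script. Its argument "plan" is a list of rows, each an object of numbers: "dx", "dy", "dz": the shift along the tool's x, y, z scaled (see below); "rx", "ry", "rz": the turn, a rotation vector about the tool's x, y, z scaled (see below); "claw": the closure, from 0 (fully open) to 1 (shut). In form: [{"dx": .., "dy": .., "dz": .., "rx": .., "ry": .., "rz": .., "claw": ..}, ...]. A call has 1 to 10 rows; each row shifts and turns the commanded pose from where the row before left it, along the tool's axes as they then stand; what a row does not reach is not made up. The controller multiplies each number of a shift by 0.1 m and each number of a turn by 90 degrees. A row lasts 1/10 s, in which the tool goes at most 50 mm and 8.59 degrees, less where a joint would pass 70% of its speed; a pose out of reach is approached as far as the arm can. A call with a number of a shift or a turn outside -1 to 1 is refused whole. A call with a gripper value outside its range is refused whole. The fingers move at their own pace and stop on an object; "grip_force" is the grip in N (left out, the last holds). Time passes only in rows, so rows that do not move let the fingers close. It gives the time, the measured TCP pose, the force, the opening and the grip force at its end, in the units of the state.
- telemetry.get_obs(): the state, without advancing time (a new reading comes with each control period).
- viewer.camera(name): name is "side" or "top"; returns a dict with "img" (480x640x3 uint8, red, green, blue), "z_map" (480x640 float32, m along the optical axis (not along the pixel's ray), 0 where there is no reading), "fx", "fy", "cx", "cy" (pixels), "R" (3x3) and "t" (3): a world point X has camera coordinates R X + t. Camera axes: x right, y down, z forward; pixel columns grow to the right and rows downward; lengths in m; the calibration is good to about 2 mm. A picture is of the moment at which its call begins.
- hand_in(): hands the job in; it is judged then, once.
Trained networks look in a picture, given as the dict that the camera call returned (one of the last four; its "shot" number tells which), for a name from the list of things; names that differ only in an ending like _2 or _b are one class to them, and where a whole thing is asked for, a point or a joint stands for the part that bears it (a point fixed in the world has none). Each returns a list of dicts, best first, with "score" (0 to 1); they miss things now and then, are a little off and sometimes report something else, mostly with a low value. They report only what shows in the picture. A call takes as long as a camera call.
- viewer.recognise(target, picture): "rect" ([left, top, right, bottom] in pixels, round what is visible of it).
The state is a dict: "time_s": time; "qpos": joint angles; "joint_vel": joint speeds; "tau": joint torques, N m; "ee_pos": TCP position; "eef_rot": TCP orientation; "force": force on the tool from outside, world axes, zero at the start; "moment": the same for the moment, N m; "grip_width": finger opening in m; "grip_force": force on a finger pad.
Only numpy, scipy, OpenCV 4.12 (cv2) and the standard library are available. Lean on these libraries where they do the work, as an engineer would, in place of code of your own. Each camera call takes 0.05 s, during which the arm holds its last target. There are 200 camera calls.

TASK

One leaf of the small two-door cupboard is bolted from inside, and you cannot see which: try the pulls gently to feel which leaf gives, and swing that leaf open by its pull, then on until it stands wide open, well past a right angle (100 degrees or more), and leave it so. Do not force the bolted leaf: the cupboard stands loose and must not be dragged or tipped. Leave the mug, the scraper and the roll of tape alone.

Things in the scene. Friction and masses are not known exactly. Their poses are not given: they have to be found in the camera images.
- cupboard: small grey painted steel cupboard with two door leaves, 260 wide x 130 deep x 200 mm high (leaves 12 mm more in front), about 6 kg, loose on the bench on rubber feet: a pull of 25 N or more on a bolted leaf may drag or tip it. One leaf, not always the same, is bolted by a bar hidden inside. Origin: centre of its underside; x points from its front (the leaves) to its back, y to the left leaf's side, z up.
- left_leaf (a joint): opening angle of the left leaf (hinged at the cupboard's +y front corner), rad: 0 shut, grows as it swings out to the cupboard's -x side, stop at 2.1. Leaf 128 wide, 186 high, 12 mm thick, lower edge 10 mm above the bench. If free it needs about 2 N at its pull and stays where it is left; if bolted it has 0.03 rad of play (3 mm at the pull) and then comes up hard.
- left_pull: the left leaf's pull: upright round steel bar, 10 mm thick, its centre line 40 mm out from the leaf's front face and 104 mm from the hinge line; free top end 199 mm above the bench; joined to the leaf by arms 116 and 140 mm above the bench, so its top 54 mm can be pinched from above. Clear gap between bar and leaf 35 mm; the two pulls stand 52 mm apart. Origin on the hinge line.
- left_handle (a point): point on the centre line of the left pull's bar, 180 mm above the bench; moves with the leaf
- left_hinge (a point): point on the left leaf's hinge line, 180 mm above the bench, in the plane of the leaf's inner face (plain in its upper half). Axes turn with the leaf and match the cupboard's when shut: x square to the leaf, from its outer to its inner side; the leaf runs from here 128 mm along -y; z up
- right_leaf (a joint): opening angle of the right leaf (hinged at the cupboard's -y front corner), rad: 0 shut, grows as it swings out to the cupboard's -x side, stop at 2.1. Leaf 128 wide, 186 high, 12 mm thick, lower edge 10 mm above the bench. If free it needs about 2 N at its pull and stays where it is left; if bolted it has 0.03 rad of play (3 mm at the pull) and then comes up hard.
- right_pull: the right leaf's pull: upright round steel bar, 10 mm thick, its centre line 40 mm out from the leaf's front face and 104 mm from the hinge line; free top end 199 mm above the bench; joined to the leaf by arms 116 and 140 mm above the bench, so its top 54 mm can be pinched from above. Clear gap between bar and leaf 35 mm; the two pulls stand 52 mm apart. Origin on the hinge line.
- right_handle (a point): point on the centre line of the right pull's bar, 180 mm above the bench; moves with the leaf
- right_hinge (a point): point on the right leaf's hinge line, 180 mm above the bench, in the plane of the leaf's inner face (plain in its upper half). Axes turn with the leaf and match the cupboard's when shut: x square to the leaf, from its outer to its inner side; the leaf runs from here 128 mm along +y; z up
- mug: mug, black and white, 87x122x88 mm, standing loose near the robot; origin centre of its underside, z up
- scraper: scraper with a wooden handle, 190 mm long, lying loose; origin centre of its underside
- tape_roll: roll of masking tape, 96 mm across, 42 mm high, lying loose; origin centre of its underside

How it is judged:
By the outcome, as a careful person would: the job done as asked, in the order asked, and still so for the second after the job is handed in, with the robot touching nothing.
It also fails if it takes over 64 s, if anything falls off the work surface, if the arm or the gripper's body presses on something with over 40 N, if the wrist force passes 120 N, or if a joint passes its speed limit or range.

## Working session

There is one attempt and no reset: what is moved stays moved. The work goes in short steps, Python scripts to look and compute and a tool call to move; the robot and the scene stay as the last step left them, time stands still between calls to the robot, and variables do not carry over. Pictures are saved under pics/ and viewed, at most 10 in all, crops included, and the job is handed in when it is done.

Besides the shell and the picture viewer there is one more tool, called after "Emit:" by a JSON object that holds its "fn" and its "kwargs", one argument or row to a line. step_arm: Moves the arm, as the interface text tells. Shifts and turns lie within -1 to 1; 1 stands for 0.1 m of shift or 90 degrees of turn. Its arguments: {"type":"object","properties":{"plan":{"type":"array"},"grip_force":{"type":"number"}},"required":["plan"]}

```bash
mkdir -p pics; ls; python3 - <<'E'
from station import telemetry, viewer, ctrl
import cv2, numpy as np
o=telemetry.get_obs(); print(o, ctrl.tcp_to_tips)
for n in ("top","side"):
    p=viewer.camera(n); cv2.imwrite(f"pics/{n}0.png",p["img"][:,:,::-1]); np.savez(f"{n}0.npz",**{k:p[k] for k in("img","z_map","fx","fy","cx","cy","R","t")})
    print(n,p["R"].round(3).tolist(),p["t"].round(3),p["fx"])
    for k in("cupboard","left_pull","right_pull","left_leaf","right_leaf","mug","tape_roll","scraper"):
        print(k,[(np.round(d["rect"]),round(d["score"],2)) for d in viewer.recognise(k,p)[:2]])
E
```

```text
pics
{'time_s': 0.0, 'qpos': array([ 1.04840423e+00,  3.00451180e-01,  1.52160444e+00,  3.04272119e-05,
        1.32071669e+00, -6.66181202e-02]), 'joint_vel': array([-0.00085633, -0.00205352, -0.00031727, -0.0013808 , -0.00049217,
        0.00122026]), 'tau': array([-9.36757569e-04, -5.31808090e+01, -3.52743566e+01,  7.07876240e-02,
        2.44035391e-02, -1.32166692e-04]), 'ee_pos': array([0.24196308, 0.49363103, 0.22188737]), 'eef_rot': array([-3.14041758e+00, -1.07934610e-04,  2.68581107e+00]), 'force': array([-0.63272124,  0.93637031, -0.67461259]), 'moment': array([-0.03186241,  0.01973692,  0.01343706]), 'grip_force': 0.0, 'grip_width': 0.0939346385835327} 0.017
top [[-0.009, -1.0, 0.013], [-0.994, 0.008, -0.104], [0.104, -0.014, -0.994]] [-0.114  0.566  1.185] 523.7087775481497
cupboard [(array([271.,  94., 415., 233.]), 0.78)]
left_pull [(array([293., 177., 316., 201.]), 0.42)]
right_pull []
left_leaf [(array([271., 142., 325., 197.]), 0.71)]
right_leaf [(array([319., 178., 377., 232.]), 0.86), (array([270., 140., 323., 196.]), 0.24)]
mug [(array([215., 290., 265., 332.]), 0.77), (array([273., 142., 325., 198.]), 0.67)]
tape_roll [(array([366., 296., 410., 343.]), 0.91)]
scraper [(array([300., 286., 350., 363.]), 0.84)]
side [[-0.997, 0.075, -0.006], [0.043, 0.499, -0.865], [-0.062, -0.863, -0.501]] [0.544 0.156 0.959] 552.917407388925
cupboard [(array([129., 167., 294., 338.]), 0.74)]
left_pull [(array([239., 226., 261., 268.]), 0.74)]
right_pull [(array([260., 210., 279., 256.]), 0.75), (array([184., 210., 259., 339.]), 0.43)]
left_leaf [(array([186., 213., 261., 341.]), 0.79)]
right_leaf [(array([242., 186., 294., 299.]), 0.94)]
mug [(array([386., 306., 443., 382.]), 0.94)]
tape_roll [(array([370., 228., 416., 268.]), 0.57)]
scraper [(array([363., 274., 468., 312.]), 0.71)]
```

View pics/top0.png

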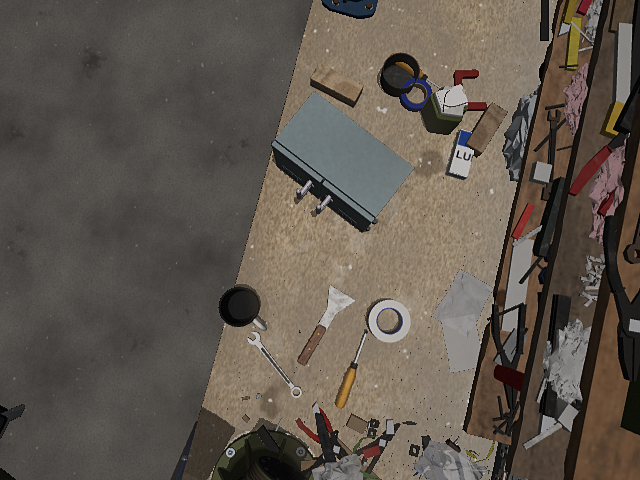

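View pics/side0.png

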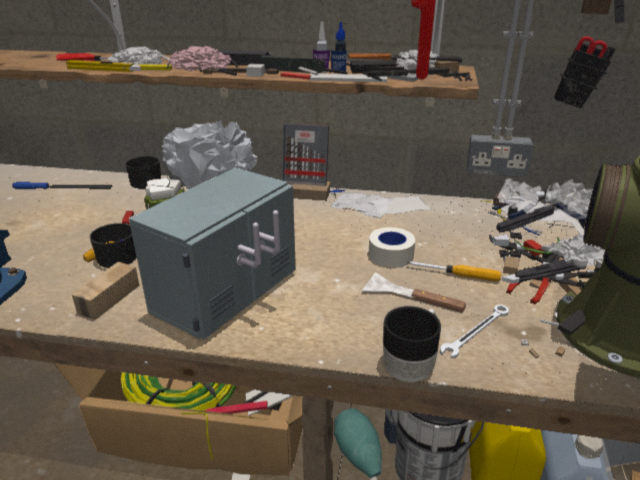

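The top view shows the cupboard turned about 35°, with its leaves towards the robot. The pulls are at about (303,190) and (323,206). The mug is at (240,305), the scraper at (325,325) and the tape at (388,320). The side view agrees, with pulls at (245,250) and (275,225).

```bash
cat > h.py <<'E'
import numpy as np
def load(n): return dict(np.load(n+".npz"))
def pts(p):
    v,u=np.mgrid[:480,:640]; z=p["z_map"]
    c=np.stack([(u-p["cx"])/p["fx"]*z,(v-p["cy"])/p["fy"]*z,z],-1)
    w=(c-p["t"])@p["R"]; w[z<=0]=np.nan
    return w
def proj(p,X):
    c=np.atleast_2d(X)@p["R"].T+p["t"]; return np.c_[c[:,0]/c[:,2]*p["fx"]+p["cx"],c[:,1]/c[:,2]*p["fy"]+p["cy"]]
E
python3 - <<'E'
from h import *; import cv2
for n,rc in(("top0",(260,85,425,240)),("side0",(120,160,300,345))):
    p=load(n); w=pts(p); s=w[rc[1]:rc[3],rc[0]:rc[2]].reshape(-1,3)
    m=(s[:,2]>.188)&(s[:,2]<.212)
    q=s[m]; print(n,m.sum(),np.median(q[:,2]))
    # keep largest blob
    mask=np.zeros((480,640),np.uint8); mask[rc[1]:rc[3],rc[0]:rc[2]]=m.reshape(rc[3]-rc[1],-1)
    mask=cv2.morphologyEx(mask,cv2.MORPH_OPEN,np.ones((5,5)))
    k,l,st,_=cv2.connectedComponentsWithStats(mask); i=1+st[1:,4].argmax()
    q=w[l==i]; r=cv2.minAreaRect((q[:,:2]*1000).astype(np.float32)); print(r, cv2.boxPoints(r).round().tolist())
    # pulls
    for nm,b in ((("L",(293,177,316,201)),("R",(313,194,334,217))) if n=="top0" else (("L",(236,226,261,268)),("R",(260,205,282,256)))):
        t=w[b[1]:b[3],b[0]:b[2]].reshape(-1,3); t=t[(t[:,2]>.15)&(t[:,2]<.21)]
        print(nm,len(t),np.nanmedian(t[t[:,2]>.18],0), t[t[:,2]>.19].mean(0))
    for nm,b in dict(mug=(215,290,265,332),tape=(366,296,410,343),scr=(300,286,350,363)).items():
        if n=="top0":
            t=w[b[1]:b[3],b[0]:b[2]].reshape(-1,3); t=t[t[:,2]>.012]; print(nm,t.min(0),t.max(0))
E
```

```text
top0 8879 0.1995026368246189
((710.8629760742188, -169.79379272460938), (260.981201171875, 144.32542419433594), 51.3944091796875) [[573.0, -227.0], [686.0, -317.0], [849.0, -113.0], [736.0, -23.0]]
L 72 [ 0.6404321  -0.082374    0.19536596] [ 0.64491761 -0.08782487  0.19605239]
R 46 [ 0.60581462 -0.12042231  0.1966412 ] [ 0.60669335 -0.12087106  0.19745063]
mug [ 0.35191613 -0.00095482  0.01203718] [0.44105947 0.09813435 0.13025467]
tape [ 0.32109048 -0.32766314  0.01205744] [ 0.41712455 -0.23168832  0.04845437]
scr [ 0.27521084 -0.19143089  0.01203043] [ 0.43908774 -0.07894696  0.02132652]
side0 6405 0.19847770013693658
((711.0850830078125, -169.06495666503906), (262.28558349609375, 146.94691467285156), 51.21065902709961) [[572.0, -225.0], [686.0, -317.0], [851.0, -113.0], [736.0, -21.0]]
L 364 [ 0.64082681 -0.07703035  0.18660918] [ 0.63999911 -0.07727031  0.1923876 ]
R 478 [ 0.61230589 -0.12225143  0.18646973] [ 0.61366765 -0.12710217  0.19373483]
```

Emit:
{"fn": "step_arm", "kwargs": {
  "plan": [
    {"dz": -0.4,"rz": 0.07,"claw": 0.55},
    {"dz": -0.4,"rz": 0.069,"claw": 0.55},
    {"dx": -0.4,"dy": -0.12,"claw": 0.55},
    {"dx": -0.4,"dy": -0.12,"claw": 0.55},
    {"dx": -0.4,"dy": -0.12,"claw": 0.55},
    {"dx": -0.4,"dy": -0.12,"claw": 0.55},
    {"dx": -0.4,"dy": -0.12,"claw": 0.55},
    {"dx": -0.4,"dy": -0.12,"claw": 0.55},
    {"dx": -0.4,"dy": -0.12,"claw": 0.55},
    {"dx": -0.4,"dy": -0.12,"claw": 0.55}
  ],
  "grip_force": 8
}}

```text
$.plan[0]: bad value
```

Emit:
{"fn": "step_arm", "kwargs": {
  "plan": [
    {"dx": -0.4,"dy": -0.12,"claw": 0.55},
    {"dx": -0.4,"dy": -0.12,"claw": 0.55},
    {"dx": -0.4,"dy": -0.12,"claw": 0.55},
    {"dx": -0.4,"dy": -0.12,"claw": 0.55},
    {"dx": -0.4,"dy": -0.12,"claw": 0.55},
    {"dx": -0.4,"dy": -0.12,"claw": 0.55},
    {"dx": -0.4,"dy": -0.12,"claw": 0.55},
    {"dx": -0.4,"dy": -0.12,"claw": 0.55},
    {"claw": 0.55},
    {"claw": 0.55}
  ]
}}

```text
$.plan[0]: bad value
```

Emit:
{"fn": "step_arm", "kwargs": {
  "plan": [
    {"dx": 0,"dy": 0,"dz": -0.4,"rx": 0,"ry": 0,"rz": 0.07,"claw": 0.55},
    {"dx": 0,"dy": 0,"dz": -0.4,"rx": 0,"ry": 0,"rz": 0.069,"claw": 0.55},
    {"dx": -0.4,"dy": -0.12,"dz": 0,"rx": 0,"ry": 0,"rz": 0,"claw": 0.55},
    {"dx": -0.4,"dy": -0.12,"dz": 0,"rx": 0,"ry": 0,"rz": 0,"claw": 0.55},
    {"dx": -0.4,"dy": -0.12,"dz": 0,"rx": 0,"ry": 0,"rz": 0,"claw": 0.55},
    {"dx": -0.4,"dy": -0.12,"dz": 0,"rx": 0,"ry": 0,"rz": 0,"claw": 0.55},
    {"dx": -0.4,"dy": -0.12,"dz": 0,"rx": 0,"ry": 0,"rz": 0,"claw": 0.55},
    {"dx": -0.4,"dy": -0.12,"dz": 0,"rx": 0,"ry": 0,"rz": 0,"claw": 0.55},
    {"dx": -0.4,"dy": -0.12,"dz": 0,"rx": 0,"ry": 0,"rz": 0,"claw": 0.55},
    {"dx": -0.4,"dy": -0.12,"dz": 0,"rx": 0,"ry": 0,"rz": 0,"claw": 0.55}
  ],
  "grip_force": 8
}}

```text
time_s: 1.9
ee_pos: [0.4328, 0.2175, 0.3026]
eef_rot: [3.141, 0.0, 2.467]
force: [1.2, 1.0, 0.0]
grip_width: 0.0424
grip_force: 0.0
```

Emit:
{"fn": "step_arm", "kwargs": {
  "plan": [
    {"dx": -0.43,"dy": -0.13,"dz": 0,"rx": 0,"ry": 0,"rz": 0,"claw": 0.55},
    {"dx": -0.43,"dy": -0.13,"dz": 0,"rx": 0,"ry": 0,"rz": 0,"claw": 0.55},
    {"dx": -0.43,"dy": -0.13,"dz": 0,"rx": 0,"ry": 0,"rz": 0,"claw": 0.55},
    {"dx": -0.43,"dy": -0.13,"dz": 0,"rx": 0,"ry": 0,"rz": 0,"claw": 0.55},
    {"dx": -0.43,"dy": -0.13,"dz": 0,"rx": 0,"ry": 0,"rz": 0,"claw": 0.55},
    {"dx": -0.43,"dy": -0.13,"dz": 0,"rx": 0,"ry": 0,"rz": 0,"claw": 0.55},
    {"dx": -0.43,"dy": -0.13,"dz": 0,"rx": 0,"ry": 0,"rz": 0,"claw": 0.55},
    {"dx": -0.43,"dy": -0.12,"dz": 0,"rx": 0,"ry": 0,"rz": 0,"claw": 0.55},
    {"dx": 0,"dy": 0,"dz": 0,"rx": 0,"ry": 0,"rz": 0,"claw": 0.55},
    {"dx": 0,"dy": 0,"dz": 0,"rx": 0,"ry": 0,"rz": 0,"claw": 0.55}
  ]
}}

```text
time_s: 2.9
ee_pos: [0.6367, -0.0767, 0.3016]
eef_rot: [-3.141, -0.001, 2.466]
force: [-0.0, 0.5, 0.1]
grip_width: 0.0425
grip_force: 0.0
```

Emit:
{"fn": "step_arm", "kwargs": {
  "plan": [
    {"dx": -0.05,"dy": 0,"dz": 0.3,"rx": 0,"ry": 0,"rz": 0,"claw": 0.55},
    {"dx": 0,"dy": 0,"dz": 0.3,"rx": 0,"ry": 0,"rz": 0,"claw": 0.55},
    {"dx": 0,"dy": 0,"dz": 0.2,"rx": 0,"ry": 0,"rz": 0,"claw": 0.55},
    {"dx": 0,"dy": 0,"dz": 0.2,"rx": 0,"ry": 0,"rz": 0,"claw": 0.55},
    {"dx": 0,"dy": 0,"dz": 0.2,"rx": 0,"ry": 0,"rz": 0,"claw": 0.55},
    {"dx": 0,"dy": 0,"dz": 0,"rx": 0,"ry": 0,"rz": 0,"claw": 0.55},
    {"dx": 0,"dy": 0,"dz": 0,"rx": 0,"ry": 0,"rz": 0,"claw": 0.55}
  ]
}}

```text
time_s: 3.6
ee_pos: [0.6405, -0.0784, 0.1836]
eef_rot: [3.141, 0.001, 2.468]
force: [0.2, 1.0, 0.3]
grip_width: 0.0421
grip_force: 0.0
```

```bash
python3 - <<'E'
from station import telemetry, viewer
import cv2
p=viewer.camera("side"); i=p["img"][150:350,120:330,::-1]; cv2.imwrite("pics/s1.png",cv2.resize(i,None,fx=2.8,fy=2.8))
E
```

```text
(no output)
```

View pics/s1.png

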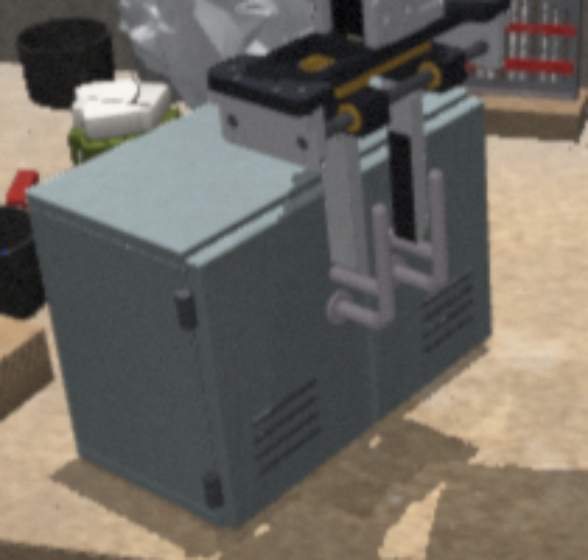

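The fingers (crop columns 345 and 405) straddle the left pull's bar (column 380). I'll close on it gently.

Emit:
{"fn": "step_arm", "kwargs": {
  "plan": [
    {"dx": 0,"dy": 0,"dz": 0,"rx": 0,"ry": 0,"rz": 0,"claw": 1},
    {"dx": 0,"dy": 0,"dz": 0,"rx": 0,"ry": 0,"rz": 0,"claw": 1},
    {"dx": 0,"dy": 0,"dz": 0,"rx": 0,"ry": 0,"rz": 0,"claw": 1},
    {"dx": 0,"dy": 0,"dz": 0,"rx": 0,"ry": 0,"rz": 0,"claw": 1},
    {"dx": 0,"dy": 0,"dz": 0,"rx": 0,"ry": 0,"rz": 0,"claw": 1}
  ],
  "grip_force": 8
}}

```text
time_s: 4.15
ee_pos: [0.6396, -0.0801, 0.1826]
eef_rot: [-3.139, -0.001, 2.467]
force: [-8.3, -2.8, 3.8]
grip_width: 0.01
grip_force: 8.0
```

Emit:
{"fn": "step_arm", "kwargs": {
  "plan": [
    {"dx": 0.02,"dy": 0,"dz": 0,"rx": 0,"ry": 0,"rz": 0,"claw": 1},
    {"dx": 0.02,"dy": 0,"dz": 0,"rx": 0,"ry": 0,"rz": 0,"claw": 1},
    {"dx": 0,"dy": 0,"dz": 0,"rx": 0,"ry": 0,"rz": 0,"claw": 1}
  ]
}}

```text
time_s: 4.45
ee_pos: [0.6378, -0.0771, 0.1826]
eef_rot: [3.141, 0.002, 2.467]
force: [4.7, -3.6, -1.0]
grip_width: 0.0098
grip_force: 8.0
```

Emit:
{"fn": "step_arm", "kwargs": {
  "plan": [
    {"dx": 0.02,"dy": 0,"dz": 0,"rx": 0,"ry": 0,"rz": 0,"claw": 1},
    {"dx": 0,"dy": 0,"dz": 0,"rx": 0,"ry": 0,"rz": 0,"claw": 1}
  ]
}}

```text
time_s: 4.65
ee_pos: [0.6366, -0.0761, 0.1826]
eef_rot: [3.141, 0.003, 2.467]
force: [7.0, -5.8, -1.8]
grip_width: 0.0098
grip_force: 8.0
```

Emit:
{"fn": "step_arm", "kwargs": {
  "plan": [
    {"dx": 0.02,"dy": 0,"dz": 0,"rx": 0,"ry": 0,"rz": 0,"claw": 1},
    {"dx": 0,"dy": 0,"dz": 0,"rx": 0,"ry": 0,"rz": 0,"claw": 1}
  ]
}}

```text
time_s: 4.85
ee_pos: [0.6351, -0.0749, 0.1827]
eef_rot: [3.141, 0.003, 2.467]
force: [8.8, -5.8, -1.7]
grip_width: 0.0102
grip_force: 8.0
```

Emit:
{"fn": "step_arm", "kwargs": {
  "plan": [
    {"dx": 0.02,"dy": 0,"dz": 0,"rx": 0,"ry": 0,"rz": 0,"claw": 1},
    {"dx": 0,"dy": 0,"dz": 0,"rx": 0,"ry": 0,"rz": 0,"claw": 1}
  ]
}}

```text
time_s: 5.05
ee_pos: [0.6335, -0.0737, 0.1827]
eef_rot: [3.141, 0.003, 2.467]
force: [8.3, -5.2, -3.1]
grip_width: 0.0098
grip_force: 8.0
```

The force levelled off at about 10 N while the fingers slid along the bar, so the left leaf is bolted. I'll let go and move to the right pull.

Emit:
{"fn": "step_arm", "kwargs": {
  "plan": [
    {"dx": 0,"dy": 0,"dz": 0,"rx": 0,"ry": 0,"rz": 0,"claw": 0.55},
    {"dx": -0.05,"dy": 0,"dz": 0,"rx": 0,"ry": 0,"rz": 0,"claw": 0.55},
    {"dx": 0,"dy": 0,"dz": 0,"rx": 0,"ry": 0,"rz": 0,"claw": 0.55},
    {"dx": 0,"dy": 0,"dz": -0.3,"rx": 0,"ry": 0,"rz": 0,"claw": 0.55},
    {"dx": 0,"dy": 0,"dz": -0.3,"rx": 0,"ry": 0,"rz": 0,"claw": 0.55},
    {"dx": 0,"dy": 0,"dz": 0,"rx": 0,"ry": 0,"rz": 0,"claw": 0.55},
    {"dx": -0.05,"dy": -0.26,"dz": 0,"rx": 0,"ry": 0,"rz": 0,"claw": 0.55},
    {"dx": 0,"dy": -0.26,"dz": 0,"rx": 0,"ry": 0,"rz": 0,"claw": 0.55},
    {"dx": 0,"dy": 0,"dz": 0,"rx": 0,"ry": 0,"rz": 0,"claw": 0.55},
    {"dx": 0,"dy": 0,"dz": 0,"rx": 0,"ry": 0,"rz": 0,"claw": 0.55}
  ]
}}

```text
time_s: 6.05
ee_pos: [0.608, -0.1198, 0.2421]
eef_rot: [3.142, -0.0, 2.467]
force: [0.2, 1.0, -0.3]
grip_width: 0.0423
grip_force: 0.0
```

Emit:
{"fn": "step_arm", "kwargs": {
  "plan": [
    {"dx": 0,"dy": 0,"dz": 0.2,"rx": 0,"ry": 0,"rz": 0,"claw": 0.55},
    {"dx": 0,"dy": 0,"dz": 0.2,"rx": 0,"ry": 0,"rz": 0,"claw": 0.55},
    {"dx": 0,"dy": 0,"dz": 0.2,"rx": 0,"ry": 0,"rz": 0,"claw": 0.55},
    {"dx": 0,"dy": 0,"dz": 0,"rx": 0,"ry": 0,"rz": 0,"claw": 0.55},
    {"dx": 0,"dy": 0,"dz": 0,"rx": 0,"ry": 0,"rz": 0,"claw": 1},
    {"dx": 0,"dy": 0,"dz": 0,"rx": 0,"ry": 0,"rz": 0,"claw": 1},
    {"dx": 0,"dy": 0,"dz": 0,"rx": 0,"ry": 0,"rz": 0,"claw": 1},
    {"dx": 0,"dy": 0,"dz": 0,"rx": 0,"ry": 0,"rz": 0,"claw": 1}
  ]
}}

```text
time_s: 6.85
ee_pos: [0.6083, -0.1198, 0.1832]
eef_rot: [3.141, 0.001, 2.468]
force: [0.1, -0.5, 0.8]
grip_width: 0.0136
grip_force: 0.0
```

Emit:
{"fn": "step_arm", "kwargs": {
  "plan": [
    {"dx": 0.02,"dy": 0,"dz": 0,"rx": 0,"ry": 0,"rz": 0,"claw": 1},
    {"dx": 0.02,"dy": 0,"dz": 0,"rx": 0,"ry": 0,"rz": 0,"claw": 1},
    {"dx": 0.02,"dy": 0,"dz": 0,"rx": 0,"ry": 0,"rz": 0,"claw": 1},
    {"dx": 0,"dy": 0,"dz": 0,"rx": 0,"ry": 0,"rz": 0,"claw": 1}
  ]
}}

```text
time_s: 7.25
ee_pos: [0.603, -0.119, 0.183]
eef_rot: [-3.138, 0.003, 2.466]
force: [-3.3, -17.7, 0.6]
grip_width: 0.0122
grip_force: 8.0
```

Emit:
{"fn": "step_arm", "kwargs": {
  "plan": [
    {"dx": 0.02,"dy": 0,"dz": 0,"rx": 0,"ry": 0,"rz": 0,"claw": 1},
    {"dx": 0.02,"dy": 0,"dz": 0,"rx": 0,"ry": 0,"rz": 0,"claw": 1},
    {"dx": 0,"dy": 0,"dz": 0,"rx": 0,"ry": 0,"rz": 0,"claw": 1}
  ]
}}

```text
time_s: 7.55
ee_pos: [0.6, -0.1166, 0.183]
eef_rot: [-3.138, 0.004, 2.466]
force: [-2.3, -18.9, -1.0]
grip_width: 0.0167
grip_force: 8.0
```

```bash
python3 - <<'E'
from station import telemetry, viewer
import cv2, numpy as np
p=viewer.camera("side"); a=cv2.resize(p["img"][180:340,180:330,::-1],None,fx=2.6,fy=2.6)
q=viewer.camera("top"); b=cv2.resize(q["img"][120:280,260:410,::-1],None,fx=2.6,fy=2.6)
cv2.imwrite("pics/s2.png",np.hstack([a,b])); print(telemetry.get_obs())
E
```

```text
{'time_s': 7.65, 'qpos': array([-0.24999406,  0.46742706,  1.38401853, -0.0047459 ,  1.28854444,
       -1.14365568]), 'joint_vel': array([ 0.00080663,  0.00039792, -0.00318295,  0.00099489,  0.00099443,
       -0.00022891]), 'tau': array([ 11.37684882, -61.91828012, -33.73659968,   4.57374573,
         0.63309604,   0.09095859]), 'ee_pos': array([ 0.600011  , -0.11662309,  0.1830161 ]), 'eef_rot': array([-3.13810481,  0.00334505,  2.46578196]), 'force': array([ -1.57289347, -19.09605467,  -0.40730358]), 'moment': array([-3.42411907,  0.44819249,  0.07207129]), 'grip_force': 7.999894022941589, 'grip_width': 0.016477155117395042}
```

View pics/s2.png

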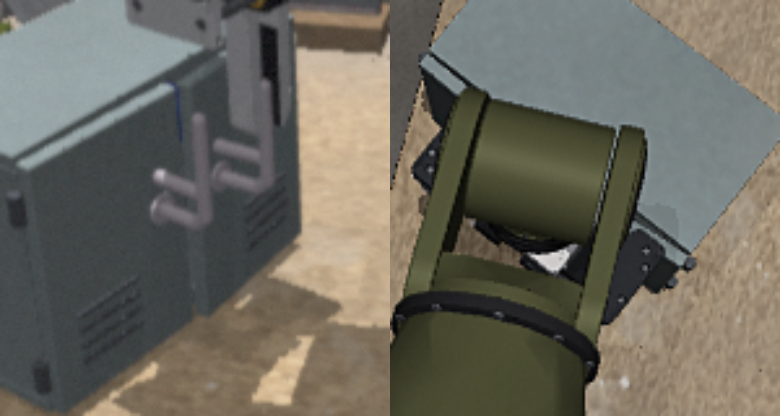

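The right leaf is free and has already come ajar. The sideways force is there because the bar travels on an arc, so I'll follow the arc from here.

```bash
cat > arc.py <<'E'
import numpy as np
H=np.array([.5838,-.2343]); 
def pose(th,k=.55,y0=141.4):
    f=np.radians(78.+th); return H+.1163*np.array([np.cos(f),np.sin(f)]), y0+k*th
def rows(p,y,ths,k=.55):
    for th in ths:
        q,y2=pose(th,k); d=q-p; a=np.radians(y)
        print(th, "dx %.3f dy %.3f rz %.3f"%(d@[np.cos(a),np.sin(a)]*10,d@[np.sin(a),-np.cos(a)]*10,-(y2-y)/90), q.round(4), round(y2,1)); p,y=q,y2
E
python3 -c "
from arc import *
rows(np.array([.6005,-.1136]),141.4,[6]+list(range(10,115,4)))"
```

```text
6 dx 0.004 dy -0.068 rz -0.037 [ 0.596  -0.1186] 144.7
10 dx 0.069 dy -0.042 rz -0.024 [ 0.5879 -0.1181] 146.9
14 dx 0.068 dy -0.044 rz -0.024 [ 0.5797 -0.1181] 149.1
18 dx 0.067 dy -0.046 rz -0.024 [ 0.5716 -0.1186] 151.3
22 dx 0.065 dy -0.049 rz -0.024 [ 0.5636 -0.1198] 153.5
26 dx 0.064 dy -0.051 rz -0.024 [ 0.5557 -0.1215] 155.7
30 dx 0.062 dy -0.053 rz -0.024 [ 0.5479 -0.1237] 157.9
34 dx 0.060 dy -0.054 rz -0.024 [ 0.5402 -0.1265] 160.1
38 dx 0.058 dy -0.056 rz -0.024 [ 0.5328 -0.1298] 162.3
42 dx 0.057 dy -0.058 rz -0.024 [ 0.5257 -0.1336] 164.5
46 dx 0.055 dy -0.060 rz -0.024 [ 0.5188 -0.1379] 166.7
50 dx 0.053 dy -0.062 rz -0.024 [ 0.5122 -0.1427] 168.9
54 dx 0.051 dy -0.063 rz -0.024 [ 0.506  -0.1479] 171.1
58 dx 0.049 dy -0.065 rz -0.024 [ 0.5001 -0.1535] 173.3
62 dx 0.047 dy -0.066 rz -0.024 [ 0.4947 -0.1595] 175.5
66 dx 0.045 dy -0.068 rz -0.024 [ 0.4897 -0.1659] 177.7
70 dx 0.043 dy -0.069 rz -0.024 [ 0.4852 -0.1727] 179.9
74 dx 0.040 dy -0.070 rz -0.024 [ 0.4811 -0.1797] 182.1
78 dx 0.038 dy -0.072 rz -0.024 [ 0.4776 -0.187 ] 184.3
82 dx 0.036 dy -0.073 rz -0.024 [ 0.4745 -0.1945] 186.5
86 dx 0.034 dy -0.074 rz -0.024 [ 0.472  -0.2022] 188.7
90 dx 0.031 dy -0.075 rz -0.024 [ 0.47   -0.2101] 190.9
94 dx 0.029 dy -0.076 rz -0.024 [ 0.4686 -0.2181] 193.1
98 dx 0.027 dy -0.077 rz -0.024 [ 0.4678 -0.2262] 195.3
102 dx 0.024 dy -0.078 rz -0.024 [ 0.4675 -0.2343] 197.5
106 dx 0.022 dy -0.078 rz -0.024 [ 0.4678 -0.2424] 199.7
110 dx 0.019 dy -0.079 rz -0.024 [ 0.4686 -0.2505] 201.9
114 dx 0.017 dy -0.079 rz -0.024 [ 0.47   -0.2585] 204.1
```

Emit:
{"fn": "step_arm", "kwargs": {
  "plan": [
    {"dx": 0.004,"dy": -0.068,"dz": 0,"rx": 0,"ry": 0,"rz": -0.037,"claw": 1},
    {"dx": 0,"dy": 0,"dz": 0,"rx": 0,"ry": 0,"rz": 0,"claw": 1},
    {"dx": 0,"dy": 0,"dz": 0,"rx": 0,"ry": 0,"rz": 0,"claw": 1}
  ]
}}

```text
time_s: 7.95
ee_pos: [0.5957, -0.1193, 0.183]
eef_rot: [-3.141, 0.001, 2.524]
force: [-2.0, -6.5, 3.6]
grip_width: 0.0098
grip_force: 8.0
```

Emit:
{"fn": "step_arm", "kwargs": {
  "plan": [
    {"dx": 0.069,"dy": -0.042,"dz": 0,"rx": 0,"ry": 0,"rz": -0.024,"claw": 1},
    {"dx": 0.068,"dy": -0.044,"dz": 0,"rx": 0,"ry": 0,"rz": -0.024,"claw": 1},
    {"dx": 0.067,"dy": -0.046,"dz": 0,"rx": 0,"ry": 0,"rz": -0.024,"claw": 1},
    {"dx": 0,"dy": 0,"dz": 0,"rx": 0,"ry": 0,"rz": 0,"claw": 1}
  ]
}}

```text
time_s: 8.35
ee_pos: [0.5712, -0.119, 0.183]
eef_rot: [-3.141, 0.001, 2.639]
force: [-1.0, -5.1, 1.8]
grip_width: 0.0099
grip_force: 8.0
```

Tracking well: the opening is 10 mm and the force is low.

Emit:
{"fn": "step_arm", "kwargs": {
  "plan": [
    {"dx": 0.065,"dy": -0.049,"dz": 0,"rx": 0,"ry": 0,"rz": -0.024,"claw": 1},
    {"dx": 0.064,"dy": -0.051,"dz": 0,"rx": 0,"ry": 0,"rz": -0.024,"claw": 1},
    {"dx": 0.062,"dy": -0.053,"dz": 0,"rx": 0,"ry": 0,"rz": -0.024,"claw": 1},
    {"dx": 0.06,"dy": -0.054,"dz": 0,"rx": 0,"ry": 0,"rz": -0.024,"claw": 1},
    {"dx": 0.058,"dy": -0.056,"dz": 0,"rx": 0,"ry": 0,"rz": -0.024,"claw": 1},
    {"dx": 0.057,"dy": -0.058,"dz": 0,"rx": 0,"ry": 0,"rz": -0.024,"claw": 1},
    {"dx": 0,"dy": 0,"dz": 0,"rx": 0,"ry": 0,"rz": 0,"claw": 1}
  ]
}}

```text
time_s: 9.05
ee_pos: [0.5251, -0.1332, 0.183]
eef_rot: [3.141, 0.0, 2.864]
force: [-2.2, 3.3, 5.2]
grip_width: 0.0096
grip_force: 8.0
```

Emit:
{"fn": "step_arm", "kwargs": {
  "plan": [
    {"dx": 0.055,"dy": -0.06,"dz": 0,"rx": 0,"ry": 0,"rz": -0.024,"claw": 1},
    {"dx": 0.053,"dy": -0.062,"dz": 0,"rx": 0,"ry": 0,"rz": -0.024,"claw": 1},
    {"dx": 0.051,"dy": -0.063,"dz": 0,"rx": 0,"ry": 0,"rz": -0.024,"claw": 1},
    {"dx": 0.049,"dy": -0.065,"dz": 0,"rx": 0,"ry": 0,"rz": -0.024,"claw": 1},
    {"dx": 0.047,"dy": -0.066,"dz": 0,"rx": 0,"ry": 0,"rz": -0.024,"claw": 1},
    {"dx": 0.045,"dy": -0.068,"dz": 0,"rx": 0,"ry": 0,"rz": -0.024,"claw": 1},
    {"dx": 0,"dy": 0,"dz": 0,"rx": 0,"ry": 0,"rz": 0,"claw": 1}
  ]
}}

```text
time_s: 9.75
ee_pos: [0.4889, -0.1655, 0.1829]
eef_rot: [3.141, -0.001, 3.09]
force: [-5.5, 2.3, 7.4]
grip_width: 0.0096
grip_force: 8.0
```

Emit:
{"fn": "step_arm", "kwargs": {
  "plan": [
    {"dx": 0.043,"dy": -0.069,"dz": 0,"rx": 0,"ry": 0,"rz": -0.024,"claw": 1},
    {"dx": 0.04,"dy": -0.07,"dz": 0,"rx": 0,"ry": 0,"rz": -0.024,"claw": 1},
    {"dx": 0.038,"dy": -0.072,"dz": 0,"rx": 0,"ry": 0,"rz": -0.024,"claw": 1},
    {"dx": 0.036,"dy": -0.073,"dz": 0,"rx": 0,"ry": 0,"rz": -0.024,"claw": 1},
    {"dx": 0.034,"dy": -0.074,"dz": 0,"rx": 0,"ry": 0,"rz": -0.024,"claw": 1},
    {"dx": 0.031,"dy": -0.075,"dz": 0,"rx": 0,"ry": 0,"rz": -0.024,"claw": 1},
    {"dx": 0,"dy": 0,"dz": 0,"rx": 0,"ry": 0,"rz": 0,"claw": 1}
  ]
}}

```text
time_s: 10.45
ee_pos: [0.469, -0.21, 0.1828]
eef_rot: [-3.141, -0.0, -2.967]
force: [-2.9, 0.0, 5.3]
grip_width: 0.0099
grip_force: 8.0
```

Emit:
{"fn": "step_arm", "kwargs": {
  "plan": [
    {"dx": 0.029,"dy": -0.076,"dz": 0,"rx": 0,"ry": 0,"rz": -0.024,"claw": 1},
    {"dx": 0.027,"dy": -0.077,"dz": 0,"rx": 0,"ry": 0,"rz": -0.024,"claw": 1},
    {"dx": 0.024,"dy": -0.078,"dz": 0,"rx": 0,"ry": 0,"rz": -0.024,"claw": 1},
    {"dx": 0.022,"dy": -0.078,"dz": 0,"rx": 0,"ry": 0,"rz": -0.024,"claw": 1},
    {"dx": 0.019,"dy": -0.079,"dz": 0,"rx": 0,"ry": 0,"rz": -0.024,"claw": 1},
    {"dx": 0.009,"dy": -0.04,"dz": 0,"rx": 0,"ry": 0,"rz": 0,"claw": 1},
    {"dx": 0,"dy": 0,"dz": 0,"rx": 0,"ry": 0,"rz": 0,"claw": 1}
  ]
}}

```text
time_s: 11.15
ee_pos: [0.4678, -0.2544, 0.1827]
eef_rot: [-3.141, 0.0, -2.78]
force: [1.0, 0.3, 4.3]
grip_width: 0.0095
grip_force: 8.0
```

Emit:
{"fn": "step_arm", "kwargs": {
  "plan": [
    {"dx": 0,"dy": 0,"dz": 0,"rx": 0,"ry": 0,"rz": 0,"claw": 0.65},
    {"dx": 0,"dy": 0,"dz": 0,"rx": 0,"ry": 0,"rz": 0,"claw": 0.65},
    {"dx": 0,"dy": 0,"dz": 0,"rx": 0,"ry": 0,"rz": 0,"claw": 0.65},
    {"dx": 0,"dy": 0,"dz": -0.2,"rx": 0,"ry": 0,"rz": 0,"claw": 0.65},
    {"dx": 0,"dy": 0,"dz": -0.2,"rx": 0,"ry": 0,"rz": 0,"claw": 0.65},
    {"dx": 0,"dy": 0,"dz": -0.3,"rx": 0,"ry": 0,"rz": 0,"claw": 0.65},
    {"dx": 0,"dy": 0,"dz": -0.4,"rx": 0,"ry": 0,"rz": 0,"claw": 0.65},
    {"dx": 0.4,"dy": 0,"dz": -0.1,"rx": 0,"ry": 0,"rz": 0,"claw": 0.65},
    {"dx": 0.4,"dy": 0,"dz": 0,"rx": 0,"ry": 0,"rz": 0,"claw": 0.65},
    {"dx": 0,"dy": 0,"dz": 0,"rx": 0,"ry": 0,"rz": 0,"claw": 0.65}
  ]
}}

```text
time_s: 12.15
ee_pos: [0.403, -0.2662, 0.3029]
eef_rot: [-3.131, -0.014, -2.807]
force: [0.3, -0.2, -0.1]
grip_width: 0.0326
grip_force: 0.0
```

```bash
python3 - <<'E'
from station import telemetry, viewer
import cv2, numpy as np
from h import *
p=viewer.camera("top"); q=viewer.camera("side")
cv2.imwrite("pics/e.png",np.hstack([p["img"][80:400,200:430,::-1],q["img"][120:440,100:480,::-1]]))
print(telemetry.get_obs()["force"])
w=pts(q)[160:345,120:420].reshape(-1,3)
d=w[:,:2]-[.5838,-.2343]; r=np.hypot(*d.T); x=np.array([.781,-.624])
m=(w[:,2]>.02)&(w[:,2]<.19)&(r<.135)&(r>.03)&(d@x<-.025); 
a=np.degrees(np.arctan2(d[m,1],d[m,0])); print(m.sum(),np.histogram(a,range(50,230,10)))
for f in (w,pts(p)[85:240,250:425].reshape(-1,3)):
    m=(f[:,2]>.198)&(f[:,2]<.204); print(cv2.minAreaRect((f[m][:,:2]*1000).astype(np.float32)))
E
```

```text
[ 0.29395492  0.31475779 -0.75708915]
3993 (array([   0,    0,    0,    0,    0,    0,    0,    0,    0,   86,  189,
       3682,    6,    0,    0,    0,    0]), array([ 50,  60,  70,  80,  90, 100, 110, 120, 130, 140, 150, 160, 170,
       180, 190, 200, 210, 220]))
((666.534912109375, -188.74270629882812), (360.7438659667969, 198.52410888671875), 45.812740325927734)
((686.4161987304688, -165.01858520507812), (281.1114196777344, 189.4639434814453), 51.93281936645508)
```

View pics/e.png

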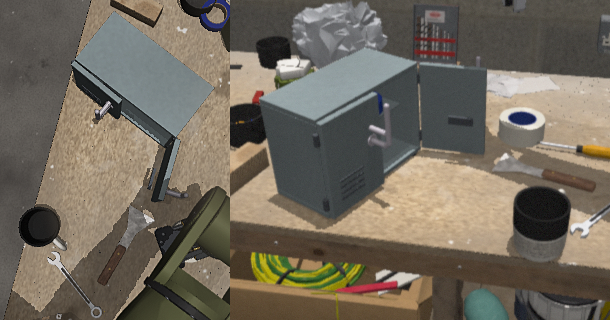

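The right leaf stands at roughly 110°: its inner face lies at 160–170° against 51.4° when shut. The cupboard and the loose items are undisturbed, and the arm is clear.

```bash
python3 -c "
from station import hand_in; print(hand_in())"
```

```text
the job is handed in; nothing more can be done
None
```

The left leaf was bolted, so I swung the free right leaf open to about 110°, left it there with the gripper clear, and handed the job in at about 12 s of the 64 s allowed.

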